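Empty the cup of bearing balls and hold it up over its mat

TASK

Pick up the flared aluminium cup that stands on the round rubber mat, pour its three bearing balls into the rectangular steel tray, then turn the cup upright again and hold it still and level in the air about 15 cm above that mat, so that I can wipe underneath. Finish while holding it there, do not set it down; all three balls must stay in the tray, and everything else on the bench stays where it is.

Things in the scene. Friction and masses are not known exactly. Their poses are not given: they have to be found in the camera images.
- cup: the loose cup that starts on the round mat with the three balls inside: bare aluminium, round, flaring upwards, 50 mm across outside at the foot, 70 mm at the rim, 75 mm tall, wall 3 mm, floor 4 mm thick, no handle, about 0.1 to 0.2 kg; origin at the centre of its underside, z along its axis towards the mouth. Outside diameter 50 mm above its foot: 63 mm
- tray: open rectangular steel tray, fixed to the bench: 180 mm along its x, 140 mm along its y, 40 mm tall, walls and floor 4 mm; origin at the centre of its underside, z up
- mat: round black rubber mat, fixed to the bench, 150 mm across, 4 mm thick; origin at the centre of its underside, on the bench. The cup starts on it, up to 25 mm off its centre
- ball1_center (a point): centre of one of the three loose steel bearing balls, 18 mm across, 24 g, that start on the floor of the cup and roll freely
- ball2_center (a point): centre of one of the three loose steel bearing balls, 18 mm across, 24 g, that start on the floor of the cup and roll freely
- ball3_center (a point): centre of one of the three loose steel bearing balls, 18 mm across, 24 g, that start on the floor of the cup and roll freely
- sleeve: the small straight steel cup, 44 mm across and 55 mm tall, empty; a bystander, to be left where it is; origin at its underside
- screwdriver: a screwdriver lying flat, black handle, 200 mm long, 26 mm thick; a bystander, to be left where it is; origin at its underside
- wrench: a steel spanner lying flat, about 180 mm long, 8 mm thick; a bystander, to be left where it is; origin at its underside
- spool: a black plastic spool, 32 mm across, 30 mm tall; a bystander, to be left where it is; origin at its underside
- pliers: pliers lying flat, about 165 mm long, up to 72 mm wide and 16 mm tall; a bystander, to be left where it is; origin at its underside
- bearing_ring: a steel bearing ring lying flat, 52 mm across, 14 mm tall; a bystander, to be left where it is; origin at its underside
Not all that is in view belongs to the job. Of the things that look like the tray, the smallest one is meant.

How it is judged:
By the outcome, as a careful person would: the job done as asked, in the order asked, and still so for the second after the job is handed in, while the arm keeps its last pose, push and grip.
It also fails if it takes over 61 s, if anything falls off the work surface, if the arm or the gripper's body presses on something with over 40 N, if the wrist force passes 120 N, or if a joint passes its speed limit or range.

ROBOT

A 6-joint arm with a two-finger parallel gripper is mounted at the origin on the work surface. World frame = base frame: x ahead of the robot, y to its left, z up, the work surface at z = 0. Lengths are in m, angles in degrees, forces in N, time in s.
With the tool pointing down it reaches from about 0.375 to 0.75 m from the base axis. Payload 9 kg.
Tool frame: the origin (TCP) lies where the fingers leave the gripper's body, on its centre line; the fingertips stand 73 mm ahead of it and the grasp point (between the pads) lies 54 mm ahead of it (robot.tip_reach is the distance from the TCP to the fingertips, in m); z points along the fingers, y is the line along which they close (so a half turn about z gives the same grasp; the last joint's range is limited). The gripper opens to 85 mm and grips with 20 to 120 N. Pads are 22 mm wide; open, the fingers measure 114 mm over their backs; the gripper's body (76 mm by 85 mm) begins 54 mm behind the grasp point. The pads swing forward as they close: fully open they stand 13 mm farther back than shut.
Start: joints at [-87.588, 5.964, 5.575, 89.605, 0, 77.527], TCP at [0.154, -0.58, 0.304] pointing down, gripper open.
Joint ranges: [-171.21, 171.21], [-48.23, 106.86], [-62.78, 66.21], [-105.2, 120.99], [-86.42, 89.51], [-180, 180]. Speed limits (degrees/s): [127.2, 127.2, 147.25, 180, 180, 180].

INTERFACE

Orientations are given as [roll, pitch, yaw] about the fixed x, y, z axes, in that order (R = Rz(yaw) Ry(pitch) Rx(roll)).
In Python, from plant import robot gives the robot as it stands. Calls block until the motion is done:
- robot.move_pose(position, orientation): joint-space move of the TCP to a pose.
- robot.line_to(position, vel=0.15, rotation=None, guard=None): straight line of the TCP; rotation=None keeps the orientation; vel is the mean speed in m/s. With guard (N) it stops when the force on the tool has changed by that much, and returns True; else False.
- robot.goto_joints(angles): joint-space move.
- robot.set_gripper(opening): finger opening in m; the grip force is fixed at half the most; returns when the fingers have stopped.
- robot.pause(seconds).
- robot.ik(position, orientation): joint angles nearest the present ones, or None.
- robot.observe(): the state.
- robot.grab_frame(name): name is "side" or "top" or "wrist"; returns the picture (480x640x3 uint8, blue, green, red); there is no depth.
- robot.get_calibration(name): a dict with "vertical_fov" (degrees; the focal length in pixels is half the picture's height over the tangent of half this angle, whatever the lens; pixels are square), "cx", "cy" (the principal point, pixels), "rvec" (rotation vector, rad) and "tvec" (3), from world to camera coordinates, as OpenCV has them. Camera axes: x right, y down, z forward; pixel columns grow to the right and rows downward; lengths in m; the calibration is good to about 2 mm. A picture is of the moment at which its call begins: read the wrist's pose just before it. get_calibration takes no time and is no camera call; for the wrist camera it gives the pose at the moment of the call.
A pose or a line that the arm cannot do raises robot.IKError and nothing moves.
- robot.job_done(): hands the job in; it is judged then, once.
The state is a dict: "time": time; "q": joint angles; "qvel": joint speeds; "joint_torque": joint torques, N m; "tool_pos": TCP position; "tcp_rot": TCP orientation; "ft_force": force on the tool from outside, world axes, zero at the start; "torque": the same for the moment, N m; "gripper_width": finger opening in m; "gripper_force": force on a finger pad.
Only numpy, scipy, OpenCV 4.12 (cv2) and the standard library are available. Lean on these libraries where they do the work, as an engineer would, in place of code of your own. Each camera call takes 0.05 s, during which the arm holds its last target. There are 200 camera calls.

## Working session

There is one attempt and no reset: what is moved stays moved. The work goes in short steps, each a Python script; the robot and the scene stay as the last script left them, time stands still between calls to the robot, and variables do not carry over. Pictures are saved under pics/ and viewed, at most 10 in all, crops included, and the job is handed in when it is done.

```bash
ls; mkdir -p pics; python3 - <<'E'
from plant import robot
import cv2
for n in ("top","side"):
    cv2.imwrite(f"pics/{n}0.png",robot.grab_frame(n)); print(robot.get_calibration(n))
E
```

```text
pics
{'vertical_fov': 57.23203193424441, 'cx': 315.4598573894844, 'cy': 236.52230984195745, 'rvec': array([ 2.19131925, -2.14546325,  0.1502432 ]), 'tvec': array([0.05643679, 0.50439787, 1.02681941])}
{'vertical_fov': 52.93931112083531, 'cx': 317.2221134417117, 'cy': 238.8181932797529, 'rvec': array([ 2.18995436, -0.21518908,  0.12701696]), 'tvec': array([-0.49979119,  0.15541454,  0.78718095])}
```

View pics/top0.png

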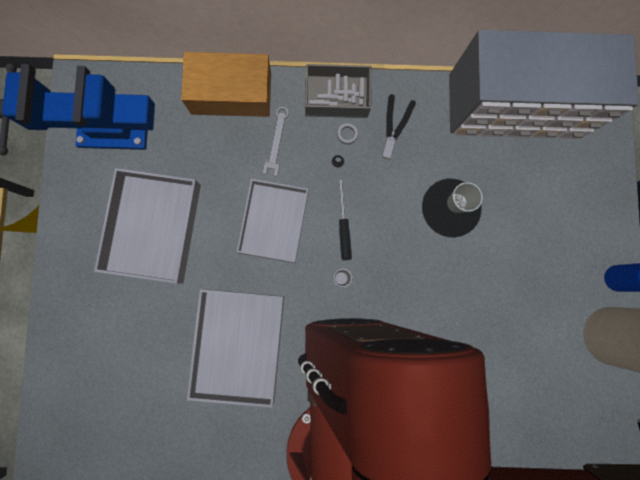

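View pics/side0.png

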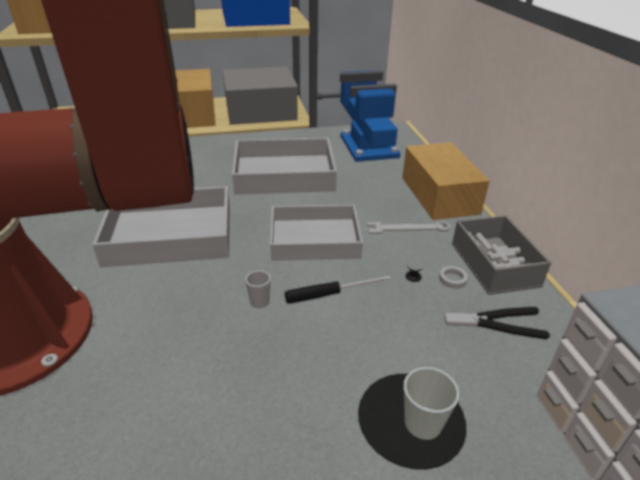

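The top view shows three open trays: (147,226), (236,347) and (272,220). The last is the smallest, so it fits the description. The mat is at (452,208), with the cup on it and its rim near (466,196). I'll measure these next and confirm in a crop.

```bash
cat > h.py <<'E'
import numpy as np, cv2
from plant import robot
def cam(n):
    c=robot.get_calibration(n); f=240/np.tan(np.radians(c["vertical_fov"])/2)
    K=np.array([[f,0,c["cx"]],[0,f,c["cy"]],[0,0,1.]]); R=cv2.Rodrigues(np.array(c["rvec"]))[0]
    return K,R,np.array(c["tvec"],float)
def ray(C,uv,z):
    K,R,t=C; uv=np.atleast_2d(uv).astype(float)
    d=np.c_[uv,np.ones(len(uv))]@np.linalg.inv(K).T@R; o=-R.T@t
    return o+d*((z-o[2])/d[:,2])[:,None]
def proj(C,P):
    K,R,t=C; p=(np.atleast_2d(P)@R.T+t)@K.T; return p[:,:2]/p[:,2:]
def circle(P):  # least-squares circle in xy
    A=np.c_[2*P[:,:2],np.ones(len(P))]; s=np.linalg.lstsq(A,(P[:,:2]**2).sum(1),rcond=None)[0]
    return s[:2],np.sqrt(s[2]+s[0]**2+s[1]**2)
def blob(mask,seed_box):
    x0,y0,x1,y1=seed_box; m=np.zeros_like(mask); m[y0:y1,x0:x1]=mask[y0:y1,x0:x1]
    return max(cv2.findContours(m,cv2.RETR_EXTERNAL,cv2.CHAIN_APPROX_NONE)[0],key=cv2.contourArea)[:,0]
E
python3 - <<'E'
from h import *
im=cv2.imread("pics/top0.png"); C=cam("top"); g=cv2.cvtColor(im,6)
vis=im.copy()
dark=((g<60)*255).astype(np.uint8)
m=blob(dark,(410,165,500,250)); h=cv2.convexHull(m)[:,0]
P=ray(C,m,0.004)
# mat: robust circle
c,r=circle(P)
for _ in range(8):
    d=abs(np.hypot(*(P[:,:2]-c).T)-0.075); k=d<0.006; c,r=circle(P[k])
print("mat",c,2*r,k.sum())
br=((g>105)*255).astype(np.uint8)
b=blob(br,(440,175,490,216)); Q=ray(C,b,0.079); far=Q
hull=cv2.convexHull(b)[:,0]
c2,r2=circle(Q)
for _ in range(15):
    d=np.abs(np.hypot(*(Q[:,:2]-c2).T)-0.035); k=d<0.004; c2,r2=circle(Q[k])
print("cup rim top",c2,2*r2,k.sum(),len(k))
cv2.drawContours(vis,[b[:,None]],-1,(0,0,255),1)
print("tray")
lab=((g>118)*255).astype(np.uint8)
for nm,bx in dict(small=(230,172,316,270),big=(90,160,205,290),med=(180,282,292,412)).items():
    t=blob(lab,bx); h=cv2.convexHull(t); e=cv2.minAreaRect(ray(C,h[:,0],0.04)[:,:2].astype(np.float32)); print(nm,e)
    cn=cv2.boxPoints(e); uv=proj(C,np.c_[cn,np.full(4,.04)]); cv2.polylines(vis,[uv.astype(int)],True,(0,255,0),1)
for (cc,rr,z) in ((c,.075,.004),(c2,.035,.079),(c2,.025,.004)):
    a=np.linspace(0,6.28,60); uv=proj(C,np.c_[cc[0]+rr*np.cos(a),cc[1]+rr*np.sin(a),0*a+z]); cv2.polylines(vis,[uv.astype(int)],True,(255,0,255),1)
cs=cam("side"); s=cv2.imread("pics/side0.png")
for (rr,z) in ((.035,.079),(.025,.004)):
    uv=proj(cs,np.c_[c2[0]+rr*np.cos(a),c2[1]+rr*np.sin(a),0*a+z]); cv2.polylines(s,[uv.astype(int)],True,(255,0,255),1)
A=cv2.resize(vis[165:275,225:500],(800,320),interpolation=2); B=cv2.resize(s[350:470,340:540],(467,280),interpolation=2)
o=np.zeros((600,800,3),np.uint8); o[:320]=A;o[320:,:467]=B; cv2.imwrite("pics/c1.png",o)
o=robot.observe(); print(o["tcp_rot"],o["tool_pos"],o["ft_force"],o["time"])
for n,uv,z in (("sleeve",(343,274),.055),("pliers",(390,150),.01),("cabinet base-front",(455,132),.0),("drv",(345,258),.015)): print(n,ray(C,uv,z))
E
```

```text
mat [ 0.58712408 -0.27056681] 0.14498891312396928 141
cup rim top [ 0.60054625 -0.28538066] 0.07009094456051371 79 260
tray
small ((0.5412800312042236, 0.17147418856620789), (0.14142103493213654, 0.1821051388978958), 81.29792022705078)
big ((0.522130012512207, 0.47255465388298035), (0.1966204196214676, 0.25299331545829773), 83.06615447998047)
med ((0.2411925494670868, 0.2475503534078598), (0.1955959051847458, 0.2511836290359497), 86.07839965820312)
[-1.79932026e+02 -1.42289573e-02  1.48860839e+01] [ 0.15412225 -0.57965256  0.30318702] [-0.32032805  0.02206807 -0.48030861] 0.1
sleeve [[0.41381692 0.00183442 0.055     ]]
pliers [[ 0.72868139 -0.11628282  0.01      ]]
cabinet base-front [[ 0.78390818 -0.28505023  0.        ]]
drv [[ 0.45402321 -0.00581218  0.015     ]]
```

View pics/c1.png

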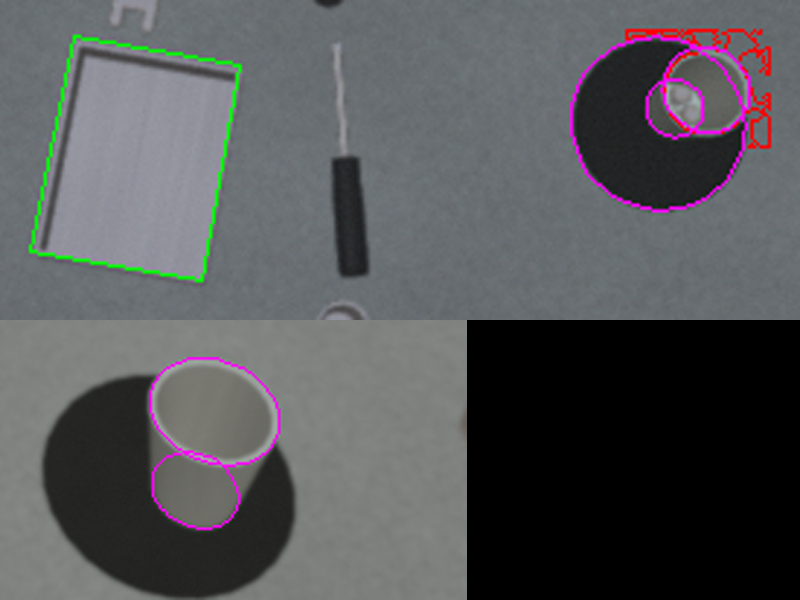

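The crop confirms it. The green outline fits the smallest tray (182 × 141 mm, centre (0.541, 0.171)), while the other two measure about 250 × 196 mm. The cup's rim and foot outlines match in both views, with its axis at (0.6005, -0.2854), 20 mm from the mat centre. The plan is a side grasp tilted 20° down, pouring by spinning joint 6. First I'll check that the arm can reach every pose.

```bash
cat >> h.py <<'E'
from scipy.spatial.transform import Rotation as Ro
CUP=np.array([.6005,-.2854]); MAT=np.array([.5871,-.2706]); TRAY=np.array([.5413,.1715]); E=20; REACH=.050
def tool(psi,spin=0,e=E,flip=1):
    p,a=np.radians(psi),np.radians(e)
    z=np.array([np.cos(p)*np.cos(a),np.sin(p)*np.cos(a),-np.sin(a)]); y=flip*np.array([-np.sin(p),np.cos(p),0])
    R=np.c_[np.cross(y,z),y,z]@Ro.from_euler("z",spin,degrees=True).as_matrix()
    return R, list(Ro.from_matrix(R).as_euler("xyz",degrees=True))
def tcp(g,R,reach=REACH): return list(np.array(g)-reach*R[:,2])
E
python3 - <<'E'
from h import *
np.set_printoptions(precision=1,suppress=True)
for flip in (1,-1):
    psi=np.degrees(np.arctan2(CUP[1],CUP[0])); R,o=tool(psi,flip=flip)
    g=[*CUP,.054]
    print(flip,"psi",psi)
    for nm,G,r in (("high",[*CUP,.25],.17),("pre",g,.17),("grasp",g,.05),("lift",[*CUP,.204],.05)):
        q=robot.ik(tcp(G,R,r),o); print(nm,None if q is None else np.array(q))
    pt=np.degrees(np.arctan2(TRAY[1],TRAY[0]))
    for s in (0,45,90,135,160,-45,-90,-135,-160):
        lat=np.array([-np.sin(np.radians(pt)),np.cos(np.radians(pt))])
        R,o=tool(pt,s,flip=flip); q=robot.ik(tcp([*TRAY,.14],R),o); print(s,None if q is None else np.array(q), (tool(pt,s,flip=flip)[0]@tool(pt,0,flip=flip)[0].T@[0,0,1]))
E
```

```text
1 psi -25.420367214692682
high None
pre None
grasp None
lift None
0 None [-0.  0.  1.]
45 None [ 0.1 -0.7  0.7]
90 None [-0.  -1.   0.1]
135 None [-0.3 -0.8 -0.5]
160 None [-0.5 -0.5 -0.7]
-45 None [-0.3  0.6  0.7]
-90 None [-0.6  0.8  0.1]
-135 None [-0.7  0.5 -0.5]
-160 None [-0.7  0.1 -0.7]
-1 psi -25.420367214692682
high None
pre None
grasp None
lift None
0 None [-0.  0.  1.]
45 None [ 0.1 -0.7  0.7]
90 None [-0.  -1.   0.1]
135 None [-0.3 -0.8 -0.5]
160 None [-0.5 -0.5 -0.7]
-45 None [-0.3  0.6  0.7]
-90 None [-0.6  0.8  0.1]
-135 None [-0.7  0.5 -0.5]
-160 None [-0.7  0.1 -0.7]
```

```bash
python3 - <<'E'
from h import *
np.set_printoptions(precision=0,suppress=True)
def scan(name,G,r,spins=(0,)):
    print(name)
    for e in (10,20,30,40,50,60,70):
        out=[]
        for psi in range(-180,180,15):
            for f in (1,-1):
                R,o=tool(psi,0,e,f); q=robot.ik(tcp(G,R,r),o)
                if q is not None: out.append((psi,f)+tuple(np.round(q).astype(int)))
        print(e,len(out),*[str(tuple(int(v) for v in x)) for x in out])
scan("grasp",[*CUP,.054],.05); scan("pour",[*TRAY,.15],.05)
E
```

```text
grasp
10 14 (-105, 1, -13, 43, 5, 65, -80, 103) (-105, -1, -13, 43, 5, 65, -80, -77) (-90, 1, -13, 21, -34, -17, -73, 36) (-90, -1, -13, 21, -34, -17, -73, -144) (-75, 1, -16, 16, -47, -45, -57, 16) (-75, -1, -16, 16, -47, -45, -57, -164) (-60, 1, -22, 11, -57, -56, -37, 8) (-60, -1, -22, 11, -57, -56, -37, -172) (15, 1, -62, 5, -52, -19, 74, -38) (15, -1, -62, 5, -52, -19, 74, 142) (30, 1, -63, 28, -17, 62, 80, -107) (30, -1, -63, 28, -17, 62, 80, 73) (45, 1, -62, 56, 16, 109, 71, -150) (45, -1, -62, 56, 16, 109, 71, 30)
20 18 (-120, 1, -15, 60, 33, 100, -65, 129) (-120, -1, -15, 60, 33, 100, -65, -51) (-105, 1, -14, 35, -1, 58, -70, 94) (-105, -1, -14, 35, -1, 58, -70, -86) (-90, 1, -15, 15, -30, 10, -65, 53) (-90, -1, -15, 15, -30, 10, -65, -127) (-75, 1, -17, 4, -47, -18, -53, 28) (-75, -1, -17, 4, -47, -18, -53, -152) (-60, 1, -23, -4, -59, -30, -35, 15) (-60, -1, -23, -4, -59, -30, -35, -165) (15, 1, -61, -2, -49, 10, 66, -54) (15, -1, -61, -2, -49, 10, 66, 126) (30, 1, -62, 19, -22, 54, 70, -95) (30, -1, -62, 19, -22, 54, 70, 85) (45, 1, -61, 42, 6, 91, 65, -129) (45, -1, -61,
[... 13733 characters left out ...]
36, 60, 4, 168) (30, 1, -1, -23, -34, 62, 10, -29) (30, -1, -1, -23, -34, 62, 10, 151) (45, 1, -3, -20, -31, 65, 15, -46) (45, -1, -3, -20, -31, 65, 15, 134) (60, 1, -5, -15, -27, 69, 18, -63) (60, -1, -5, -15, -27, 69, 18, 117) (75, 1, -6, -8, -21, 74, 20, -80) (75, -1, -6, -8, -21, 74, 20, 100) (90, 1, -6, -2, -15, 79, 20, -96) (90, -1, -6, -2, -15, 79, 20, 84) (105, 1, -5, 5, -8, 84, 19, -111) (105, -1, -5, 5, -8, 84, 19, 69) (120, 1, -4, 11, -2, 89, 16, -126) (120, -1, -4, 11, -2, 89, 16, 54) (135, 1, -2, 16, 4, 93, 13, -139) (135, -1, -2, 16, 4, 93, 13, 41) (150, 1, -1, 20, 9, 96, 10, -152) (150, -1, -1, 20, 9, 96, 10, 28) (165, 1, 2, 23, 12, 98, 6, -164) (165, -1, 2, 23, 12, 98, 6, 16)
```

Radial side approach isn't reachable, but a tangential one is: about 55° off radial and 25° down. I'll approach from the free right-hand side with psi=30.

```bash
sed -i 's/E=20; /E=25; /' h.py; python3 - <<'E'
from h import *
np.set_printoptions(precision=1,suppress=True)
g=np.array([*CUP,.054])
for f in (1,-1):
    R,o=tool(30,flip=f)
    for nm,G,r in (("high",g+[0,0,.13],.16),("pre",g,.16),("grasp",g,.05),("lift",g+[0,0,.15],.05)):
        q=robot.ik(tcp(G,R,r),o); print(f,nm,None if q is None else np.array(q))
    for psi in (75,81,87):
      for dx in (-.045,.045):
        L=np.array([np.cos(np.radians(-8.7)),np.sin(np.radians(-8.7))])
        R,o=tool(psi,flip=f); q=robot.ik(tcp([*(TRAY+dx*L),.15],R),o); print(f,psi,dx,None if q is None else np.array(q))
f=-1; R,o=tool(30,flip=f)
robot.move_pose(tcp(g+[0,0,.13],R,.16),o)
s=robot.observe(); print(s["time"],s["q"],s["gripper_width"])
robot.set_gripper(.085)
print(robot.line_to(tcp(g,R,.16),guard=15))
s=robot.observe(); print(s["time"],s["ft_force"])
cv2.imwrite("pics/s1.png",robot.grab_frame("side")); t=robot.grab_frame("top")
cv2.imwrite("pics/c2.png",np.vstack([cv2.imread("pics/s1.png")[180:480,200:600],t[120:420,240:640]]))
E
```

```text
1 high [ -71.2    9.4  -11.3   92.    62.7 -115.2]
1 pre [ -71.2   18.   -16.    78.7   62.7 -115.2]
1 grasp [-60.7  15.8 -23.   52.7  65.  -91.6]
1 lift [-60.7   4.1 -18.6  68.7  65.  -91.6]
1 75 -0.045 [ -26.2   -5.1  -35.    82.6   62.8 -115.1]
1 75 0.045 [ -23.1    8.1  -21.1   77.7   63.8 -108.6]
1 81 -0.045 [ -25.3    3.6  -27.5   90.    60.4 -124.7]
1 81 0.045 [ -22.6   16.6  -12.4   87.7   61.8 -119.7]
1 87 -0.045 [ -24.3   11.   -20.6   96.3   57.6 -132.6]
1 87 0.045 [ -21.8   24.1   -4.3   96.3   59.1 -128.8]
-1 high [-71.2   9.4 -11.3  92.   62.7  64.8]
-1 pre [-71.2  18.  -16.   78.7  62.7  64.8]
-1 grasp [-60.7  15.8 -23.   52.7  65.   88.4]
-1 lift [-60.7   4.1 -18.6  68.7  65.   88.4]
-1 75 -0.045 [-26.2  -5.1 -35.   82.6  62.8  64.9]
-1 75 0.045 [-23.1   8.1 -21.1  77.7  63.8  71.4]
-1 81 -0.045 [-25.3   3.6 -27.5  90.   60.4  55.3]
-1 81 0.045 [-22.6  16.6 -12.4  87.7  61.8  60.3]
-1 87 -0.045 [-24.3  11.  -20.6  96.3  57.6  47.4]
-1 87 0.045 [-21.8  24.1  -4.3  96.3  59.1  51.2]
1.7167 [-71.3   9.3 -11.3  92.   62.7  64.8] 0.08559951347523306
False
2.95 [1.1 0.5 0.1]
```

View pics/c2.png

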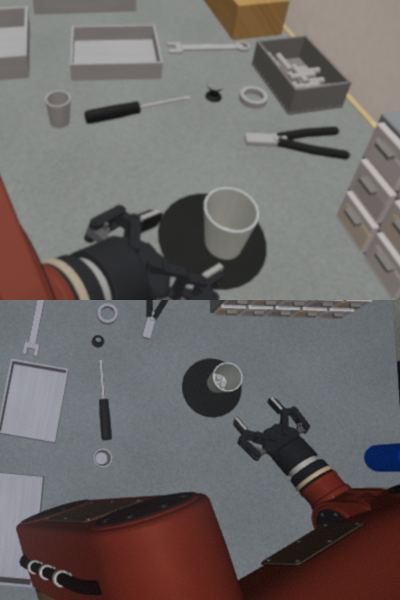

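The gripper is level with the cup and lined up with it, the open fingers facing it across the edge of the mat. Nothing has been touched. Next: advance, grip and lift.

```bash
python3 - <<'E'
from h import *
g=np.array([*CUP,.054]); R,o=tool(30,flip=-1)
print("guard",robot.line_to(tcp(g,R,.05),vel=.06,guard=8))
robot.set_gripper(.045)
s=robot.observe(); print(s["time"],s["gripper_width"],s["gripper_force"],s["ft_force"],s["tool_pos"],tcp(g,R))
robot.line_to(tcp(g+[0,0,.03],R),vel=.04); robot.line_to(tcp(g+[0,0,.13],R),vel=.08)
s=robot.observe(); print(s["time"],s["gripper_width"],s["gripper_force"],s["ft_force"])
t=cv2.resize(robot.grab_frame("top")[150:250,390:520],(520,400),interpolation=2); d=robot.grab_frame("side")[200:480,240:640]
v=np.zeros((600,800,3),np.uint8); v[:280,:400]=d; v[200:600,280:]=t; v[:280,:400]=d; cv2.imwrite("pics/c3.png",v)
E
```

```text
guard False
5.3667 0.0635269149511802 63.936807804275304 [-2.04564689  0.54122992  2.96904027] [ 0.5613214  -0.30833277  0.07549279] [np.float64(0.5612557216389302), np.float64(-0.30805769467591626), np.float64(0.07513091308703497)]
7.6667 0.06316063585301739 64.90408667887095 [-0.24760625 -0.23141325 -1.9064129 ]
```

View pics/c3.png

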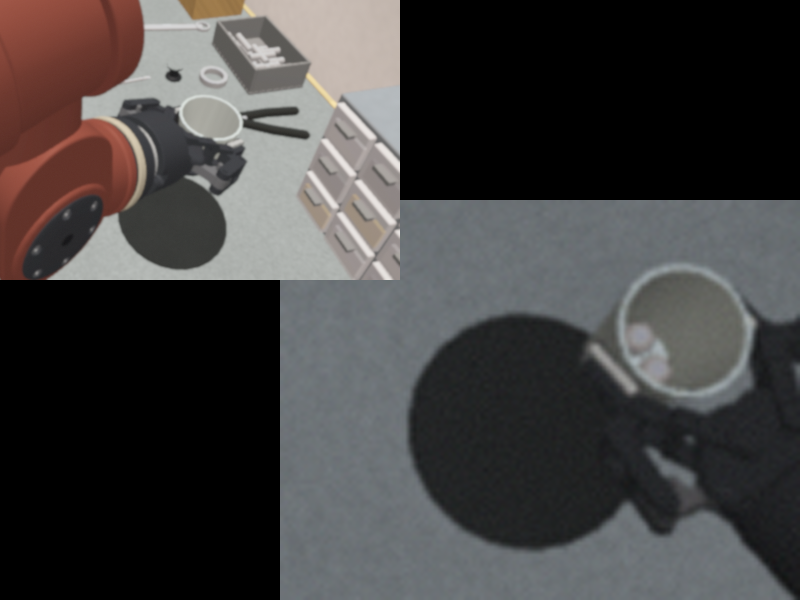

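The cup is held with the balls inside (opening 63 mm, force 65 N) and the mat is clear. Next I'll carry it level to the tray and spin slowly, with the mouth turning towards -x.

```bash
python3 - <<'E'
from h import *
L=np.array([np.cos(np.radians(-8.7)),np.sin(np.radians(-8.7))])
gp=np.array([*(TRAY+.045*L),.15]); R,o=tool(81,flip=-1)
robot.line_to(tcp(gp+[0,0,.05],R),vel=.1,rotation=o)
robot.line_to(tcp(gp,R),vel=.06)
q=np.array(robot.observe()["q"]); q2=robot.ik(tcp(gp,R),tool(81,-30,flip=-1)[1]); sg=np.sign(q2[5]-q[5])
print(q,q2,sg,robot.observe()["time"])
def spin(a):
    p=q.copy(); p[5]+=sg*a; robot.goto_joints(list(p))
spin(60); spin(80)
for a in (90,96,102,108,114,122): spin(a); robot.pause(.25)
d=robot.grab_frame("side")[100:400,150:550]; t=robot.grab_frame("top")[120:320,180:380]
s=robot.observe(); print(s["time"],s["q"],s["gripper_width"],s["ft_force"])
v=np.zeros((600,800,3),np.uint8); v[:300,:400]=d; v[:400,400:]=cv2.resize(t,(400,400)); cv2.imwrite("pics/c4.png",v)
np.save("q0.npy",np.r_[q,sg])
E
```

```text
[-22.56832605  16.55074557 -12.38130513  87.74771539  61.77264945
  60.26975212] [-22.5688217   16.56524296 -12.4106075   87.73247005  61.76464124
  30.2701063 ] -1.0 13.1833
17.7417 [-22.5672298   16.55238786 -12.380777    87.74815925  61.77410171
 -61.66508896] 0.06363734466938979 [-0.25815911  0.07014117 -1.31547315]
```

View pics/c4.png

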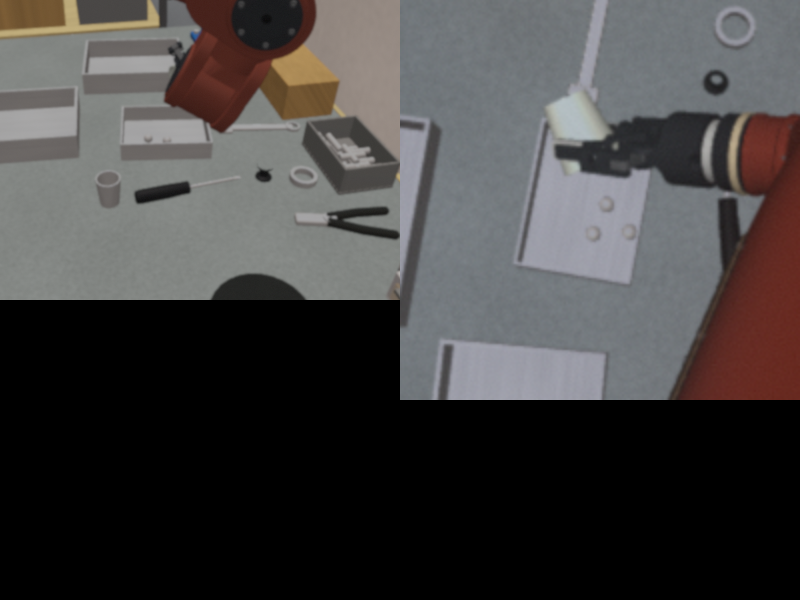

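All three balls are on the tray floor, at about (593,233), (606,204) and (629,231) in the crop. Now I'll turn the cup upright, return above the mat and measure its height and level.

```bash
python3 - <<'E'
from h import *
R0=Ro.from_euler("xyz",robot.observe()["tcp_rot"],degrees=True)
p=np.array(robot.observe()["tool_pos"]); robot.line_to(list(p+[0,0,.06]),vel=.08)
q=np.array(robot.observe()["q"]); sg=np.load("q0.npy")[6]
for a in (60,0): 
    k=q.copy(); k[5]=q[5]-sg*(122-a); robot.goto_joints(list(k))
R,o=tool(30,flip=-1); G=np.array([*MAT,.204])
robot.line_to(tcp(G,R),vel=.1,rotation=o); robot.pause(.5)
s=robot.observe(); print(s["time"],s["gripper_width"],s["tcp_rot"],o,s["tool_pos"],tcp(G,R))
t=robot.grab_frame("top"); d=robot.grab_frame("side"); cv2.imwrite("pics/t5.png",t); cv2.imwrite("pics/s5.png",d)
a=np.linspace(0,6.28,60)
for n,im in (("top",t),("side",d)):
    C=cam(n)
    for rr,z in ((.035,.229),(.025,.154)):
        uv=proj(C,np.c_[MAT[0]+rr*np.cos(a),MAT[1]+rr*np.sin(a),0*a+z]); cv2.polylines(im,[uv.astype(int)],True,(255,0,255),1)
        if rr==.035: print(n,uv.mean(0))
v=np.zeros((600,800,3),np.uint8); v[:300,:400]=cv2.resize(d[220:370,340:540],(400,300),interpolation=2); v[:300,400:]=cv2.resize(t[140:260,400:560],(400,300),interpolation=2)
v[300:,:400]=d[100:400,220:620]; v[300:,400:]=t[100:400,150:550]; cv2.imwrite("pics/c5.png",v)
E
```

```text
25.425 0.0635881177544938 [179.995199   -64.99978441  30.00410019] [np.float64(180.0), np.float64(-65.0), np.float64(29.999999999999993)] [ 0.54785554 -0.29326818  0.22515467] [np.float64(0.5478557216389301), np.float64(-0.2932576946759162), np.float64(0.22513091308703495)]
top [488.12875356 186.15695571]
side [436.49535927 295.39940976]
```

View pics/c5.png

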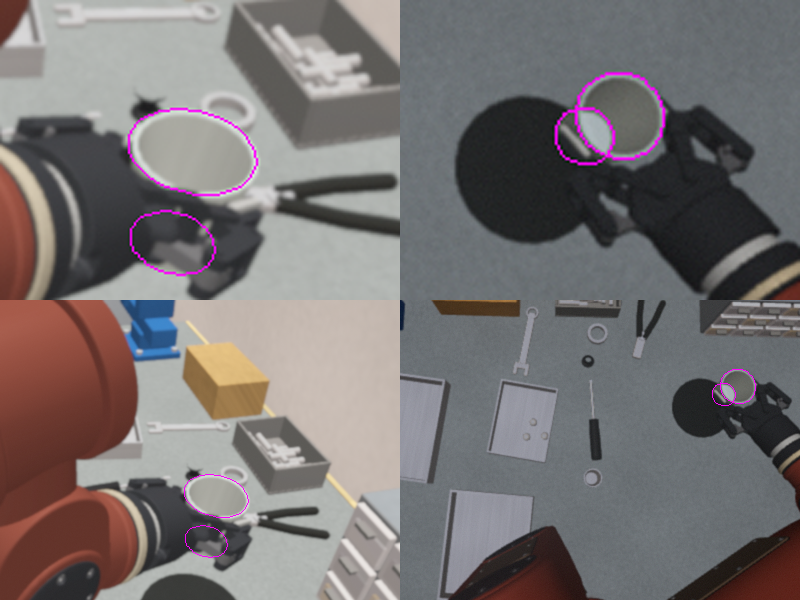

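The rim outline predicted for a level cup over the mat centre, foot at z = 0.154, matches both views to about a pixel. The cup is empty, all three balls are in the tray, and the bystanders haven't moved.

```bash
python3 -c "
from plant import robot
print(robot.job_done())"
```

```text
the job is handed in; nothing more can be done
None
```

The job is handed in: all three balls are in the smallest tray, the empty cup is held upright and level about 15 cm above the mat, nothing else on the bench moved, and it took about 25 s.

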